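# Probe the disc's gauge feet and log it on the lever counter

### The job

Take the touch probe from its cradle and press its tip gently onto the middle of each sprung foot on the drilled disc: first the round foot, then the square one, then the oblong one. Lay the probe back in its cradle as it was, and then log the check: swing the counter's lever right round to its stop, keep it there for a moment, and let go so that it springs home. Leave everything else on the bench where it stands.

Things in the scene. Friction and masses are not known exactly. Their poses are not given: they have to be found in the camera images.
- probe: Loose L-shaped touch probe, about 0.16 kg: a grey plastic handle bar, 18 mm wide (y) and 22 mm high (z), from x = -70 to +50 mm, then a thin steel neck (10 mm) on to x = +85 mm that turns straight down to the tip. Origin at the handle's mid height, x towards the tip end, z up. Grip it across its width at the origin, between the cradle's posts
- probe_tip (a point): Rounded lower end of the probe's down-turned tip (8 mm thick), at (85, 0, -55) mm in the probe's frame
- cradle: Fixed cradle: steel base plate, 130 x 80 x 8 mm, with two aluminium posts at x = -42 and +42 mm (10 mm thick, 46 mm wide) that end in flared forks open upwards: fork floor 89 mm above the table and 23 mm wide, tops 105 mm high and 43 mm wide. Origin under its centre; the probe lies along its x, tip end at +x
- cradle_rest (a point): Where the probe's origin lies when it is home in the cradle, 100 mm above the cradle's origin
- cradle_tip (a point): Where the probe's tip is when it is home: (85, 0, 45) mm in the cradle's frame
- disc: Fixed drilled steel disc, 190 mm across, 30 mm thick, origin under its centre. From its middle rises a clamp stud 20 mm thick (34 to 44 mm lower down), top 150 mm above the table. It carries three sprung feet, each 64 mm from its axis: round at 0 degrees, square at 120, oblong at 240 (counter-clockwise from its x)
- foot_round: Round aluminium foot, 34 mm across, top 60 mm above the table (the lowest of the three). Origin at the centre of its top face. Sprung: starts to yield at about 0.8 N and bottoms 6 mm lower at about 5 N
- foot_square: Square aluminium foot, 30 x 30 mm, top 75 mm above the table. Origin at the centre of its top face. Sprung like the round one
- foot_bar: Oblong aluminium foot, 22 mm (its x, radial) by 48 mm (its y), top 90 mm above the table (the highest). Origin at the centre of its top face. Sprung like the round one
- counter: Fixed lever counter: a grey box about 110 x 100 mm, 68 mm high, on a base plate 130 x 120 mm, with number wheels in its front (-x) face. Its origin lies on the table under the lever's pivot; the box's middle is 15 mm behind that (+x)
- lever (a joint): The counter's level steel lever, with an upright grip post 90 mm from the pivot. 0 = home, 1.3 rad = at its stop; grows counter-clockwise seen from above. At 0 it points 2.49 rad counter-clockwise from the counter's x, so the post sweeps across the front from the counter's +y side to its -y side. Sprung: returns to 0 when let go; takes 1.2 N at the post to start, 5.5 N at the stop
- lever_grip (a point): Middle of the free part of the lever's grip post, 122 mm above the table; the post is 18 mm thick, upright, from 80 to 142 mm above the table
- lever_pivot (a point): Point on the lever's vertical pivot axis, at the height of lever_grip (nothing stands there; the pivot boss ends 86 mm above the table)
- bush: Bystander: steel drill bush, upright ring 36 mm across, 70 mm high, standing loose on the disc between the round and the square foot; origin under its centre
- nut: Bystander: steel hexagon nut, 42 mm across, 28 mm high, lying loose on top of the counter's rear part; origin under its centre
- hub: Bystander: turned aluminium hub, 56 mm across, 45 mm high; origin under its centre
- slug: Bystander: dark steel cylinder, 48 mm across, 60 mm high; origin under its centre
- oil: Bystander: clear plastic bottle, 60 mm across, 170 mm high, on the far side; origin under its centre
- bin: Bystander: open red metal bin, 100 x 130 x 50 mm, on the far side; origin under its centre

How it is judged:
On the way, in this order (a step that is already met when the one before it is completed fails the run):
1. the probe's tip presses the round foot within 14 mm of the middle of its top, with more than 1 N (contact force between probe and foot_round above 1 N and distance between probe_tip and foot_round below 0.014 m), for 0.1 s.
2. the probe's tip presses the square foot within 14 mm of the middle of its top, with more than 1 N (contact force between probe and foot_square above 1 N and distance between probe_tip and foot_square below 0.014 m), for 0.1 s.
3. the probe's tip presses the oblong foot within 14 mm of the middle of its top, with more than 1 N (contact force between probe and foot_bar above 1 N and distance between probe_tip and foot_bar below 0.014 m), for 0.1 s.
4. the probe lies in its cradle as it was, let go (distance between probe and cradle_rest below 0.012 m and distance between probe_tip and cradle_tip below 0.018 m and contact force between the fingers and probe below 0.1 N and linear speed of probe below 0.02 m/s), for 0.2 s.
5. the lever is held at its stop (beyond 1.2 rad) (value of joint lever above 1.2 rad), for 0.3 s.
6. the lever has sprung home (value of joint lever below 0.06 rad), for 0.2 s.
At the end, for the whole second after the job is handed in: the probe lies at rest in its cradle, let go, its origin within 12 mm and its tip within 18 mm of their home places; the lever is home (below 0.06 rad); every bystander is within 30 mm of where it stood (all of step 4 and value of joint lever below 0.06 rad and distance of each of bush, nut, hub, slug, oil, bin from where it was at the start of the episode below 0.03 m); the robot touches nothing.
It fails at once if the probe is pressed onto the disc or a foot with more than 20 N (contact force between probe and disc above 20 N).
It fails at once if a bystander is moved by more than 30 mm (distance of any of bush, nut, hub, slug, oil, bin from where it was at the start of the episode above 0.03 m).
It also fails if it takes over 72 s, if anything falls off the work surface, if the arm or the gripper's body presses on something with over 40 N, if the wrist force passes 120 N, or if a joint passes its speed limit or range.

### The arm

A 6-joint arm with a two-finger parallel gripper is mounted at the origin on the work surface. World frame = base frame: x ahead of the robot, y to its left, z up, the work surface at z = 0. Lengths are in m, angles in rad, forces in N, time in s.
With the tool pointing down it reaches from about 0.35 to 0.975 m from the base axis. Payload 7.1 kg.
Tool frame: the origin (TCP) lies on the mounting face of the last link; the fingertips stand 182 mm ahead of it and the grasp point (between the pads) lies 163 mm ahead of it (manip.tcp_to_grasp is the distance from the TCP to the grasp point, in m); z points along the fingers, x is the direction in which the jaws open and shut, and the axes are right-handed (so a half turn about z gives the same grasp; the last joint's range is limited). The gripper opens to 88 mm and grips with 3 to 60 N. Pads are 20 mm wide; open, the fingers measure 115 mm over their backs; the gripper's body (75 mm by 178 mm) begins 61 mm behind the grasp point.
Start: joints at [1.109, 0.423, 1.63, -0, 1.089, -0.019], TCP at [0.268, 0.565, 0.405] pointing down, gripper open.
Joint ranges: [-3, 3], [-0.9, 2.11], [0.09, 2.58], [-1.31, 4.45], [0.11, 2.69], [-2.54, 2.54]. Speed limits (rad/s): [2.39, 2.39, 3.01, 3.14, 3.14, 3.14].

### API

Orientations are given as a unit quaternion [w, x, y, z].
In Python, from rig import manip, read_camera, get_calibration, job gives the robot as it stands. The module is installed in compiled form; this text tells all that it offers.
- The arm moves only by the shell command python3 -m jog 'ROWS'. ROWS is JSON, one flat list of numbers, 7 for each row, row after row: the shift along the tool's x, y, z in cm, then the turn, a rotation vector about the tool's x, y, z in degrees, then the closure, from -1 (fully open) to 1 (shut). A call has 1 to 12 rows; each row is the pose to reach, as a shift and turn from the pose commanded when the call began, along the tool's axes at that moment; what a row does not reach only later rows make up. A row lasts 1/10 s, in which the tool goes at most 50 mm and 8.59 degrees, less where a joint would pass 70% of its speed; a pose out of reach is approached as far as the arm can. A call with a gripper value outside its range is refused whole. The fingers move at their own pace and stop on an object; the grip force is fixed at half the most. Time passes only in rows, so rows that repeat a pose let the fingers close. It gives the time, the measured TCP pose, the force and the opening at its end, in the units of the state.
- manip.observe(): the state, without advancing time (a new reading comes with each control period).
- read_camera(name): name is "side" or "top" or "wrist"; returns the picture (480x640x3 uint8, red, green, blue); there is no depth.
- get_calibration(name): a dict with "intrinsics" (3x3 intrinsics, pixels), "R" (3x3) and "t" (3): a world point X has camera coordinates R X + t; the wrist camera has in their place "mount" (4x4, takes a point from camera to tool coordinates, whose origin is the TCP and whose axes are the tool frame's). Camera axes: x right, y down, z forward; pixel columns grow to the right and rows downward; lengths in m; the calibration is good to about 2 mm. A picture is of the moment at which its call begins: read the wrist's pose just before it. get_calibration takes no time and is no camera call.
- job.finish_job(): hands the job in, once; it reports no verdict.
The state is a dict: "time_s": time; "joints": joint angles; "joint_vel": joint speeds; "tau": joint torques, N m; "ee_pos": TCP position; "tcp_rot": TCP orientation; "force": force on the tool from outside, world axes, zero at the start; "torque": the same for the moment, N m; "opening": finger opening in m.
Only numpy, scipy, OpenCV 4.12 (cv2) and the standard library are available. Lean on these libraries where they do the work, as an engineer would, in place of code of your own. Each camera call takes 0.05 s, during which the arm holds its last target. There are 200 camera calls.

## Working session

There is one attempt and no reset: what is moved stays moved. The work goes in short steps, Python scripts to look and compute and a shell command to move; the robot and the scene stay as the last step left them, time stands still between calls to the robot, and variables do not carry over. Pictures are saved under pics/ and viewed, about 8 in all and at most 12, crops included, and the job is handed in when it is done.

```bash
mkdir -p pics; ls; python3 - <<'E'
from rig import manip, read_camera, get_calibration
import cv2
o=manip.observe();print(o, manip.tcp_to_grasp)
for n in("top","side"):
    c=get_calibration(n);print(n,c)
    cv2.imwrite(f"pics/{n}0.png",read_camera(n)[:,:,::-1])
print(get_calibration("wrist"))
E
```

```text
pics
{'time_s': 0.0, 'joints': array([ 1.10899506e+00,  4.23822289e-01,  1.63066170e+00, -1.12881435e-05,
        1.08859361e+00, -1.89923057e-02]), 'joint_vel': array([ 1.27441230e-03, -9.06067667e-04,  8.85598435e-04,  4.31088334e-05,
       -1.16651846e-03, -6.53378151e-04]), 'tau': array([ 1.54348463e-04, -5.44614601e+01, -2.73670846e+01,  6.44382345e-02,
        2.26771901e-02, -1.21797266e-04]), 'ee_pos': array([0.26765333, 0.56449174, 0.4039242 ]), 'tcp_rot': array([ 3.89185156e-04,  8.45125336e-01,  5.34567690e-01, -6.32314469e-04]), 'force': array([ 0.06443411,  0.14474727, -0.45788543]), 'torque': array([ 0.00892743, -0.01690441, -0.00359323]), 'opening': 0.08783214934725744} 0.1633
top {'intrinsics': array([[437.62164284,   0.        , 314.31940448],
       [  0.        , 437.62164284, 239.41924743],
       [  0.        ,   0.        ,   1.        ]]), 'R': array([[-0.03949141, -0.9991956 , -0.00696986],
       [-0.97773829,  0.04008005, -0.20596464],
       [ 0.20607831, -0.00131913, -0.97853461]]), 't': array([-1.56521074e-04,  5.99433994e-01,  9.01694371e-01])}
side {'i
[... 191 characters left out ...]
, -0.17738992,  0.01045115],
       [-0.09850914, -0.59354674, -0.7987479 ],
       [ 0.14789307,  0.78500642, -0.60157507]]), 't': array([-0.55008342,  0.13674614,  1.3178904 ])}
{'intrinsics': array([[383.42284266,   0.        , 316.54855381],
       [  0.        , 383.42284266, 237.17913332],
       [  0.        ,   0.        ,   1.        ]]), 'mount': array([[ 9.99999904e-01,  1.41517382e-04,  4.14769255e-04,
         3.95124216e-04],
       [-2.56407784e-04,  9.56463196e-01,  2.91852856e-01,
        -8.03610811e-02],
       [-3.55409275e-04, -2.91852934e-01,  9.56463140e-01,
         1.96750023e-02],
       [ 0.00000000e+00,  0.00000000e+00,  0.00000000e+00,
         1.00000000e+00]])}
```

View pics/top0.png

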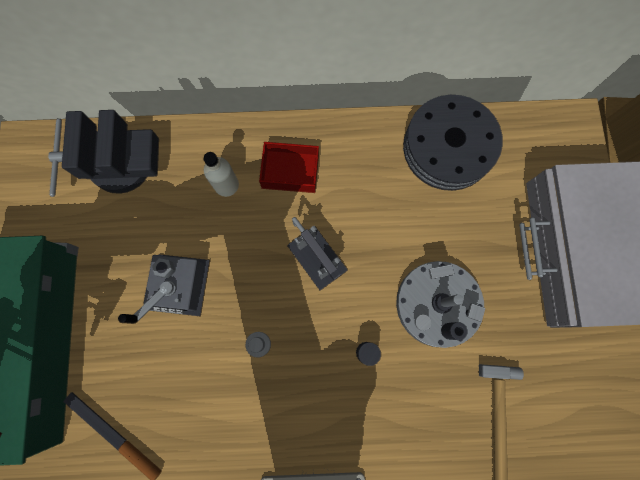

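View pics/side0.png

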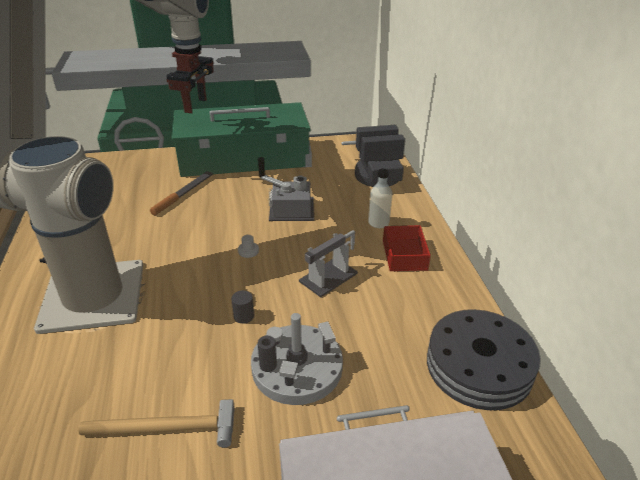

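```bash
cat > h.py <<'E'
import numpy as np, cv2
from rig import manip, read_camera, get_calibration
from scipy.spatial.transform import Rotation as Ro
def cam(n,o=None):
    c=get_calibration(n);K=c["intrinsics"]
    if n!="wrist": return K,c["R"],c["t"]
    o=o or manip.observe();M=c["mount"];q=o["tcp_rot"]
    Rt=Ro.from_quat(q[[1,2,3,0]]).as_matrix()
    Rc=Rt@M[:3,:3];p=Rt@M[:3,3]+o["ee_pos"]
    return K,Rc.T,-Rc.T@p
def proj(C,X):
    K,R,t=C;p=(np.atleast_2d(X)@R.T+t)@K.T;return p[:,:2]/p[:,2:]
def ray(C,u,v,z):
    K,R,t=C;d=R.T@np.linalg.solve(K,[u,v,1]);c=-R.T@t
    return c+d*(z-c[2])/d[2]
def pose(x,y,a): return lambda P:(np.atleast_2d(P)@np.array([[np.cos(a),np.sin(a),0],[-np.sin(a),np.cos(a),0],[0,0,1]])+[x,y,0])
E
python3 - <<'E'
import cv2,numpy as np
a=cv2.imread("pics/top0.png")
f=lambda x,y:cv2.resize(a[y:y+100,x:x+100],(400,400),interpolation=cv2.INTER_CUBIC)
cv2.imwrite("pics/c1.png",np.hstack([f(270,205),f(390,255)]))
E
```

```text
(no output)
```

View pics/c1.png

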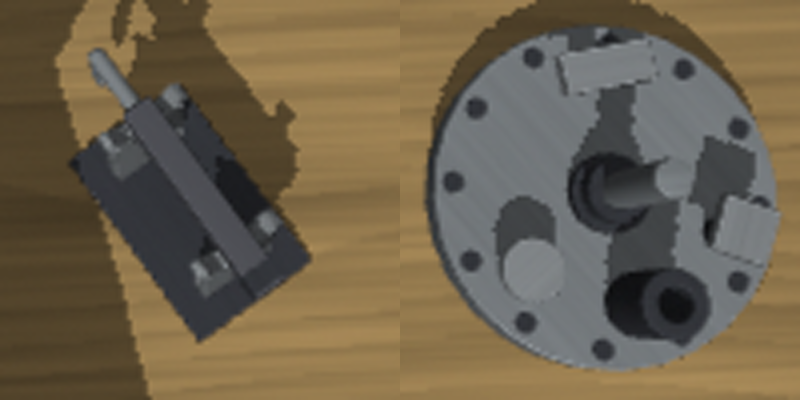

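```bash
python3 - <<'E'
from h import *
C=cam("top")
P=dict(hf=(305.75,231.25,.111),hb=(332.5,270.5,.111),neck=(294.5,219.5,.11),b1=(288,245.5,.008),b2=(319.5,290,.008),b3=(347.5,269.5,.008),rnd=(423,322,.06),sq=(477,312.5,.075),bar=(441.8,272,.09),stud=(459,300,.15),bush=(459,330.7,.1),boss=(167,288,.086),post=(123,318,.142),hub=(257,343,.045),slug=(369,352,.06))
W={k:ray(C,*v) for k,v in P.items()}
for k,v in W.items(): print(k,v.round(3),round(np.hypot(*v[:2]),3))
d=W['hf']-W['hb'];a=np.arctan2(d[1],d[0]);print('cradle yaw',np.degrees(a),np.linalg.norm(d),'centre',(W['hb']+d/d@d*0+d*70/120), 'basecentre',(W['b1']+W['b3'])/2, np.linalg.norm(W['b2']-W['b1']),np.linalg.norm(W['b3']-W['b2']))
# disc fit
L=np.array([[.064*np.cos(t),.064*np.sin(t)] for t in np.radians([0,120,240])]);Q=np.array([W[k][:2] for k in('rnd','sq','bar')])
c=Q.mean(0);z=((Q-c)@[1,1j])@np.conj(L@[1,1j]);th=np.angle(z);R=np.array([[np.cos(th),-np.sin(th)],[np.sin(th),np.cos(th)]])
print('disc',c,np.degrees(th),'fit',(L@R.T+c).round(4).tolist(),'res',(Q-c-L@R.T).round(4).tolist())
d=W['post']-W['boss'];print('lever dir',np.degrees(np.arctan2(d[1],d[0])),np.hypot(*d[:2]))
E
```

```text
hf [ 0.607 -0.007  0.111] 0.607
hb [ 0.522 -0.059  0.111] 0.525
neck [0.634 0.016 0.11 ] 0.634
b1 [0.598 0.037 0.008] 0.6
b2 [ 0.492 -0.031  0.008] 0.493
b3 [ 0.537 -0.098  0.008] 0.546
rnd [ 0.411 -0.247  0.06 ] 0.48
sq [ 0.426 -0.359  0.075] 0.557
bar [ 0.512 -0.289  0.09 ] 0.588
stud [ 0.449 -0.299  0.15 ] 0.54
bush [ 0.391 -0.309  0.1  ] 0.498
boss [0.502 0.29  0.086] 0.58
post [0.441 0.355 0.142] 0.566
hub [0.381 0.107 0.045] 0.396
slug [ 0.354 -0.129  0.06 ] 0.377
cradle yaw 31.468596854075294 0.09976320751301786 centre [nan nan nan] basecentre [ 0.56762046 -0.03015096  0.008     ] 0.12641201016347034 0.0796625874091498
disc [ 0.44982473 -0.29837477] 128.02100336640672 fit [[0.4104, -0.248], [0.4259, -0.3577], [0.5132, -0.2894]] res [[0.0008, 0.0005], [0.0002, -0.0008], [-0.0009, 0.0003]]
lever dir 133.25305200680927 0.08942969265713015<stdin>:6: RuntimeWarning: invalid value encountered in divide
```

```bash
cat >> h.py <<'E'
def Rt(o=None):
    q=(o or manip.observe())["tcp_rot"];return Ro.from_quat(q[[1,2,3,0]]).as_matrix()
def go(x,y,z,yaw,o=None):
    "shift (cm, tool axes) and turn (deg) to put the grasp point at x,y,z, tool down, tool x at yaw deg"
    o=o or manip.observe();R=Rt(o);a=np.radians(yaw)
    D=np.array([[np.cos(a),np.sin(a),0],[np.sin(a),-np.cos(a),0],[0,0,-1]])
    s=R.T@(np.array([x,y,z+manip.tcp_to_grasp])-o["ee_pos"])*100
    r=Ro.from_matrix(R.T@D).as_rotvec(degrees=True)
    print('shift',s.round(2),'turn',r.round(2))
def st():
    o=manip.observe();R=Rt(o)
    print('t',round(o["time_s"],2),'grasp',(o["ee_pos"]+R[:,2]*manip.tcp_to_grasp).round(4),'yaw',np.degrees(np.arctan2(R[1,0],R[0,0])).round(2),'zax',R[:,2].round(4),'F',o["force"].round(2),'T',o["torque"].round(3),'open',round(o["opening"],4),'j',o["joints"].round(2))
E
python3 -c "
from h import *
go(.568,-.030,.23,-57)"
```

```text
shift [-40.85  52.61   1.12] turn [8.0000e-02 5.0000e-02 1.2163e+02]
```

```bash
python3 -m jog '[-40.85,52.6,1.1,0,0,121.6,-1,-40.85,52.6,1.1,0,0,121.6,-1,-40.85,52.6,1.1,0,0,121.6,-1,-40.85,52.6,1.1,0,0,121.6,-1,-40.85,52.6,1.1,0,0,121.6,-1,-40.85,52.6,1.1,0,0,121.6,-1,-40.85,52.6,1.1,0,0,121.6,-1,-40.85,52.6,1.1,0,0,121.6,-1,-40.85,52.6,1.1,0,0,121.6,-1,-40.85,52.6,1.1,0,0,121.6,-1,-40.85,52.6,1.1,0,0,121.6,-1,-40.85,52.6,1.1,0,0,121.6,-1]'
python3 -c "
from h import *
st();go(.568,-.030,.23,-57)"
```

```text
time_s: 1.3
ee_pos: [0.5386, 0.0271, 0.3946]
tcp_rot: [0.0, 0.943, -0.333, -0.0]
force: [0.0, 0.2, 0.1]
opening: 0.0877
t 1.3 grasp [0.5386 0.0271 0.2313] yaw -38.87 zax [-4.e-04  1.e-04 -1.e+00] F [0.01 0.24 0.06] T [-0.012  0.071  0.02 ] open 0.0877 j [0.03 0.31 1.83 0.   1.   0.71]
shift [5.87 2.61 0.13] turn [1.000e-02 2.000e-02 1.813e+01]
```

```bash
python3 -m jog '[5.4,2.4,0,0,0,17,-1,5.4,2.4,0,0,0,17,-1,5.4,2.4,0,0,0,17,-1,5.4,2.4,0,0,0,17,-1,5.4,2.4,0,0,0,17,-1,5.4,2.4,0,0,0,17,-1]'
python3 - <<'E'
from h import *
st();o=manip.observe();im=read_camera("wrist");cv2.imwrite("pics/w1.png",im[:,:,::-1])
np.save("o1.npy",o,allow_pickle=True)
go(.568,-.030,.23,-57)
C=cam("wrist",o);T=pose(.568,-.030,np.radians(33))
print(proj(C,T([[50,0,111],[-70,0,111],[85,0,105],[0,0,111],[65,40,8],[65,-40,8],[-65,-40,8],[-65,40,8]])) if 0 else proj(C,T(np.array([[50,0,111],[-70,0,111],[85,0,105],[0,0,111],[65,40,8],[65,-40,8],[-65,-40,8],[-65,40,8]])/1000)).round(0).tolist())
E
```

```text
time_s: 1.9
ee_pos: [0.5651, -0.022, 0.3948]
tcp_rot: [0.0, 0.886, -0.464, -0.0]
force: [-0.2, -0.9, -0.5]
opening: 0.0878
t 1.9 grasp [ 0.5651 -0.022   0.2315] yaw -55.31 zax [-2.e-04  1.e-04 -1.e+00] F [-0.17 -0.95 -0.5 ] T [-0.052  0.152  0.022] open 0.0878 j [-0.06  0.35  1.77  0.    1.02  0.91]
shift [0.81 0.22 0.16] turn [0.   0.   1.67]
[[331.0, 171.0], [325.0, 326.0], [333.0, 117.0], [328.0, 240.0], [285.0, 139.0], [371.0, 142.0], [362.0, 271.0], [284.0, 269.0]]
```

View pics/w1.png

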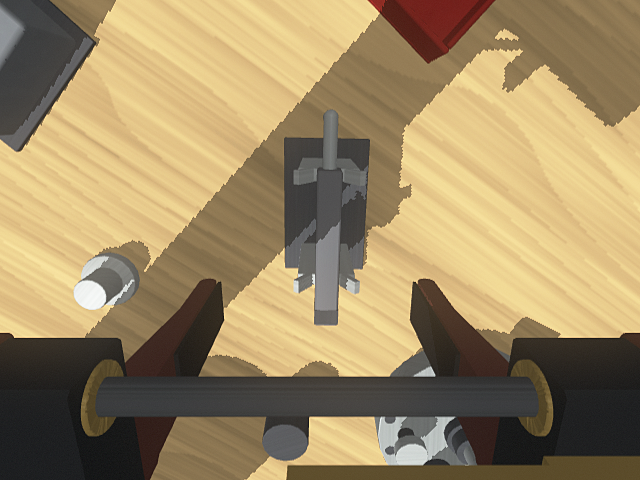

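```bash
python3 - <<'E'
from h import *
o=np.load("o1.npy",allow_pickle=True).item();C=cam("wrist",o)
f=ray(C,329.5,170,.111);b=ray(C,326,325,.111);d=f-b
yaw=np.degrees(np.arctan2(d[1],d[0]));print(yaw,np.linalg.norm(d),b+d*70/120)
B=[ray(C,*p,.008) for p in((285,138),(370,139),(365,270),(285,268))];print(np.mean(B,0),[np.linalg.norm(B[i]-B[i-1]).round(4) for i in range(4)])
c=b+d*70/120;go(c[0],c[1],.100,yaw-90)
E
```

```text
33.971577765140594 0.11920372342375728 [ 0.56841943 -0.02941399  0.111     ]
[ 0.56978096 -0.02983077  0.008     ] [np.float64(0.1294), np.float64(0.0789), np.float64(0.1306), np.float64(0.0822)]
shift [ 0.79  0.15 13.16] turn [0.  0.  0.7]
```

```bash
python3 -m jog '[0.8,0.13,0,0,0,0.7,-1,0.8,0.13,4,0,0,0.7,-1,0.8,0.13,8,0,0,0.7,-1,0.8,0.13,11,0,0,0.7,-1,0.8,0.13,13.1,0,0,0.7,-1,0.8,0.13,13.1,0,0,0.7,-1,0.8,0.13,13.1,0,0,0.7,-1,0.8,0.13,13.1,0,0,0.7,-1]'
python3 -c "
from h import *
st();go(.5685,-.0296,.1,-56)"
```

```text
time_s: 2.75
ee_pos: [0.5697, -0.0306, 0.2652]
tcp_rot: [-0.0, 0.882, -0.471, 0.001]
force: [-0.0, -0.1, 1.4]
opening: 0.0878
t 2.75 grasp [ 0.5701 -0.0306  0.1019] yaw -56.2 zax [ 2.4e-03 -2.0e-04 -1.0e+00] F [-0.01 -0.05  1.41] T [-0.044  0.11   0.003] open 0.0878 j [-0.07  0.54  1.83 -0.    0.77  0.91]
shift [-0.15  0.05  0.19] turn [-0.11 -0.09 -0.2 ]
```

```bash
python3 -m jog '[-0.12,0.05,0.1,0,0,0.2,-1,-0.12,0.05,0.1,0,0,0.2,-1,-0.12,0.05,0.1,0,0,0.2,1,-0.12,0.05,0.1,0,0,0.2,1,-0.12,0.05,0.1,0,0,0.2,1,-0.12,0.05,0.1,0,0,0.2,1,-0.12,0.05,0.1,0,0,0.2,1,-0.12,0.05,0.1,0,0,0.2,1,-0.12,0.05,0.1,0,0,0.2,1,-0.12,0.05,0.1,0,0,0.2,1]'
python3 -c "
from h import *
st();go(.5685,-.0296,.22,-56)"
```

```text
time_s: 3.75
ee_pos: [0.5679, -0.0298, 0.2627]
tcp_rot: [0.0, 0.881, -0.473, -0.0]
force: [0.8, 0.3, -0.5]
opening: 0.0272
t 3.75 grasp [ 0.5679 -0.0298  0.0994] yaw -56.4 zax [-1.e-04 -0.e+00 -1.e+00] F [ 0.83  0.25 -0.54] T [-0.037  0.177  0.027] open 0.0272 j [-0.07  0.54  1.84 -0.    0.76  0.91]
shift [  0.02  -0.06 -12.06] turn [ 0.01  0.   -0.4 ]
```

Still closing; let it finish, then lift.

```bash
python3 -m jog '[0,0,0,0,0,0,1,0,0,0,0,0,0,1,0,0,0,0,0,0,1,0,0,0,0,0,0,1,0,0,0,0,0,0,1,0,0,0,0,0,0,1,0,0,-1,0,0,0,1,0,0,-3,0,0,0,1,0,0,-6,0,0,0,1,0,0,-10,0,0,0,1,0,0,-12,0,0,0,1,0,0,-12,0,0,0,1]'
python3 -c "
from h import *
st()
o=manip.observe();C=cam('wrist',o);cv2.imwrite('pics/w2.png',read_camera('wrist')[:,:,::-1])
R=Rt(o);M=np.c_[-R[:,1],R[:,0],-R[:,2]]
g=o['ee_pos']+R[:,2]*manip.tcp_to_grasp
for p in [(.05,0,.011),(.085,0,.005),(-.07,0,.011),(.085,0,-.055)]: print(p,proj(C,g+M@np.array(p)).round(1))
"
```

```text
time_s: 4.95
ee_pos: [0.5687, -0.0298, 0.3865]
tcp_rot: [-0.001, 0.881, -0.473, 0.003]
force: [-0.4, 0.6, -2.3]
opening: 0.0178
t 4.95 grasp [ 0.5698 -0.0299  0.2232] yaw -56.4 zax [ 6.6e-03 -5.0e-04 -1.0e+00] F [-0.43  0.55 -2.27] T [-0.048  0.173  0.017] open 0.0178 j [-0.07  0.36  1.77  0.    1.    0.91]
(0.05, 0, 0.011) [[316.9 211.4]]
(0.085, 0, 0.005) [[316.9 107.7]]
(-0.07, 0, 0.011) [[316.7 473.9]]
(0.085, 0, -0.055) [[316.9 111.4]]
```

View pics/w2.png

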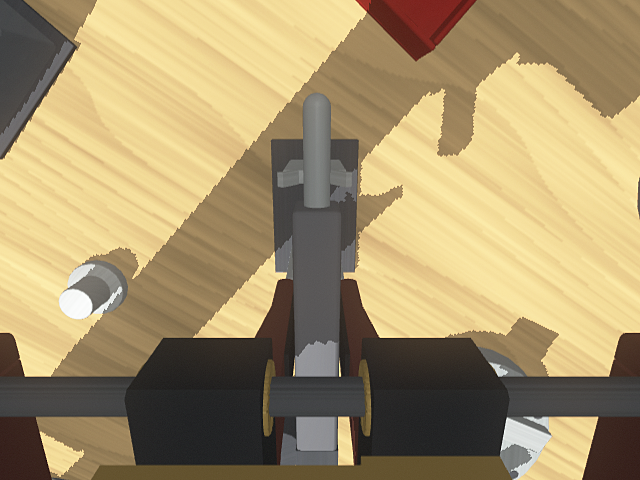

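```bash
cat >> h.py <<'E'
def tip(x,y,z,pyaw,L=.086,o=None):
    "tip of the held probe to x,y,z with probe yaw pyaw"
    a=np.radians(pyaw);go(x-L*np.cos(a),y-L*np.sin(a),z+.055,pyaw-90,o)
E
python3 -c "
from h import *
tip(.4104,-.248,.168,15)"
```

```text
shift [ 6.71 33.36 -0.27] turn [-0.16 -0.09 18.6 ]
```

```bash
python3 -m jog '[0.7,3.3,0,0,0,2,1,2,10,0,0,0,6,1,3.4,16.7,0,0,0,9.3,1,4.7,23,0,0,0,13,1,6,29,0,0,0,16,1,6.7,33.36,0,0,0,18.6,1,6.7,33.36,0,0,0,18.6,1,6.7,33.36,0,0,0,18.6,1,6.7,33.36,0,0,0,18.6,1,6.7,33.36,0,0,0,18.6,1]'
python3 -c "
from h import *
st();tip(.4104,-.248,.07,15)
o=manip.observe();C=cam('wrist',o);cv2.imwrite('pics/w3.png',read_camera('wrist')[:,:,::-1])
R=Rt(o);M=np.c_[-R[:,1],R[:,0],-R[:,2]]
g=o['ee_pos']+R[:,2]*manip.tcp_to_grasp
print('tip',g+M@[.086,0,-.055])
for p in [(.4104,-.248,.06),(.4259,-.3577,.075),(.5132,-.2894,.09),(.45,-.2985,.15)]: print(p,proj(C,p).round(1))
"
```

```text
time_s: 6.0
ee_pos: [0.3274, -0.2697, 0.382]
tcp_rot: [-0.0, 0.793, -0.609, -0.001]
force: [-0.2, -0.2, -2.4]
opening: 0.0179
t 6.0 grasp [ 0.3272 -0.2695  0.2187] yaw -75.01 zax [-8.0e-04  1.2e-03 -1.0e+00] F [-0.22 -0.16 -2.38] T [-0.056  0.1   -0.008] open 0.0179 j [-0.72  0.16  2.07  0.    0.91  0.59]
shift [0.07 0.01 9.37] turn [ 0.03  0.08 -0.01]
tip [ 0.41026979 -0.24719947  0.16369765]
(0.4104, -0.248, 0.06) [[318.3 112.8]]
(0.4259, -0.3577, 0.075) [[470.6 132. ]]
(0.5132, -0.2894, 0.09) [[428.3 -41.4]]
(0.45, -0.2985, 0.15) [[435.5  57.5]]
```

View pics/w3.png

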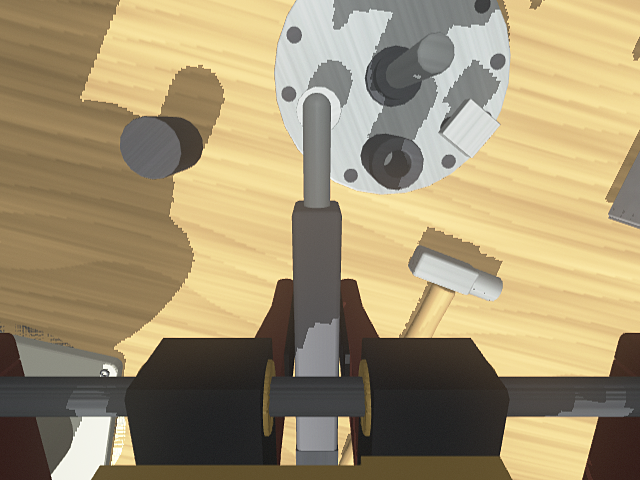

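```bash
python3 -m jog '[0,0,2,0,0,0,1,0,0,5,0,0,0,1,0,0,8,0,0,0,1,0,0,9.6,0,0,0,1,0,0,9.6,0,0,0,1,0,0,9.6,0,0,0,1,0,0,9.6,0,0,0,1]'
python3 -c "
from h import *
st();tip(.4104,-.248,.06,15)"
```

```text
time_s: 6.75
ee_pos: [0.328, -0.2701, 0.2876]
tcp_rot: [0.0, 0.794, -0.608, 0.001]
force: [0.4, 0.3, -0.9]
opening: 0.0179
t 6.75 grasp [ 0.3282 -0.2702  0.1243] yaw -74.93 zax [ 0.0013 -0.0011 -1.    ] F [ 0.38  0.3  -0.95] T [-0.007  0.12  -0.04 ] open 0.0179 j [-0.72  0.34  2.14  0.    0.67  0.59]
shift [0.   0.07 0.93] turn [-0.06 -0.08  0.07]
```

```bash
python3 -m jog '[0,0.05,0.4,0,0,0,1,0,0.05,0.7,0,0,0,1,0,0.05,0.9,0,0,0,1,0,0.05,1.0,0,0,0,1,0,0.05,1.1,0,0,0,1,0,0.05,1.15,0,0,0,1,0,0.05,1.15,0,0,0,1,0,0.05,1.15,0,0,0,1,0,0.05,1.15,0,0,0,1]'
python3 -c "
from h import *
st();tip(.4104,-.248,.06,15)"
```

```text
time_s: 7.65
ee_pos: [0.3266, -0.2704, 0.2753]
tcp_rot: [0.0, 0.793, -0.609, 0.0]
force: [-1.1, 0.0, 0.5]
opening: 0.0179
t 7.65 grasp [ 0.3267 -0.2704  0.112 ] yaw -75.01 zax [ 1.e-04 -1.e-04 -1.e+00] F [-1.12  0.01  0.51] T [-0.04   0.147  0.011] open 0.0179 j [-0.72  0.36  2.15 -0.    0.63  0.59]
shift [ 0.01 -0.07 -0.3 ] turn [-0.   -0.01 -0.01]
```

```bash
python3 -m jog '[0,0,0.05,0,0,0,1,0,0,0.1,0,0,0,1,0,0,0.1,0,0,0,1,0,0,0.1,0,0,0,1]'
python3 -c "
from h import *
st()
cv2.imwrite('pics/w4.png',read_camera('wrist')[:,:,::-1])
for i in range(3): read_camera('wrist');st()"
```

```text
time_s: 8.05
ee_pos: [0.3266, -0.2704, 0.2743]
tcp_rot: [0.0, 0.793, -0.609, 0.0]
force: [-0.3, -0.9, 1.6]
opening: 0.0178
t 8.05 grasp [ 0.3266 -0.2704  0.111 ] yaw -75.01 zax [ 0. -0. -1.] F [-0.35 -0.89  1.58] T [-0.059  0.166  0.01 ] open 0.0178 j [-0.72  0.36  2.15 -0.    0.63  0.59]
t 8.15 grasp [ 0.3266 -0.2704  0.111 ] yaw -75.0 zax [ 0.e+00 -1.e-04 -1.e+00] F [-1.11 -0.11  1.12] T [-0.126  0.106 -0.022] open 0.018 j [-0.72  0.36  2.15 -0.    0.63  0.59]
t 8.2 grasp [ 0.3266 -0.2703  0.111 ] yaw -75.0 zax [ 0.e+00 -1.e-04 -1.e+00] F [-0.4   0.09  0.44] T [-0.038  0.147 -0.024] open 0.018 j [-0.72  0.36  2.15 -0.    0.63  0.59]
t 8.25 grasp [ 0.3267 -0.2703  0.111 ] yaw -75.0 zax [ 0. -0. -1.] F [-0.76 -0.62  1.52] T [-0.134  0.177 -0.031] open 0.0177 j [-0.72  0.36  2.15 -0.    0.63  0.59]
```

```bash
python3 -m jog '[0,0,-1,0,0,0,1,0,0,-4,0,0,0,1,0,0,-8,0,0,0,1,0,0,-11,0,0,0,1,0,0,-11.2,0,0,0,1,0,0,-11.2,0,0,0,1]'
python3 -c "
from h import *
st();tip(.4259,-.3577,.168,60)"
```

```text
time_s: 8.85
ee_pos: [0.3265, -0.2701, 0.3869]
tcp_rot: [0.0, 0.793, -0.609, 0.001]
force: [0.0, 0.5, -1.3]
opening: 0.0175
t 8.85 grasp [ 0.3267 -0.2703  0.2236] yaw -75.0 zax [ 0.0013 -0.0011 -1.    ] F [ 0.02  0.54 -1.35] T [-0.001  0.144 -0.006] open 0.0175 j [-0.72  0.15  2.07  0.    0.92  0.59]
shift [17.11 -1.25  0.08] turn [-2.0e-02 -1.0e-01 -4.5e+01]
```

```bash
python3 -m jog '[2,-0.2,0,0,0,-5,1,5,-0.4,0,0,0,-13,1,8,-0.6,0,0,0,-21,1,11,-0.8,0,0,0,-29,1,14,-1,0,0,0,-37,1,17.1,-1.25,0,0,0,-45,1,17.1,-1.25,0,0,0,-45,1,17.1,-1.25,0,0,0,-45,1,17.1,-1.25,0,0,0,-45,1,17.1,-1.25,0,0,0,-45,1]'
python3 -c "
from h import *
st();tip(.4259,-.3577,.085,60)
o=manip.observe();C=cam('wrist',o);cv2.imwrite('pics/w5.png',read_camera('wrist')[:,:,::-1])
R=Rt(o);M=np.c_[-R[:,1],R[:,0],-R[:,2]]
g=o['ee_pos']+R[:,2]*manip.tcp_to_grasp
print('tip',g+M@[.086,0,-.055])
for p in [(.4259,-.3577,.075),(.5132,-.2894,.09),(.45,-.2985,.15)]: print(p,proj(C,p).round(1))
"
```

```text
time_s: 9.85
ee_pos: [0.3826, -0.4312, 0.3857]
tcp_rot: [-0.0, 0.966, -0.259, -0.001]
force: [0.0, 0.8, -1.3]
opening: 0.018
t 9.85 grasp [ 0.3824 -0.431   0.2224] yaw -30.02 zax [-0.0011  0.0013 -1.    ] F [ 0.    0.75 -1.32] T [-0.063  0.106 -0.046] open 0.018 j [-0.87  0.38  1.75  0.    1.01 -0.34]
shift [0.09 0.07 8.23] turn [-0.03  0.09 -0.02]
tip [ 0.42538272 -0.35646843  0.16740299]
(0.4259, -0.3577, 0.075) [[318.3 114. ]]
(0.5132, -0.2894, 0.09) [[386.9 -64.3]]
(0.45, -0.2985, 0.15) [[300.8 -24.8]]
```

View pics/w5.png

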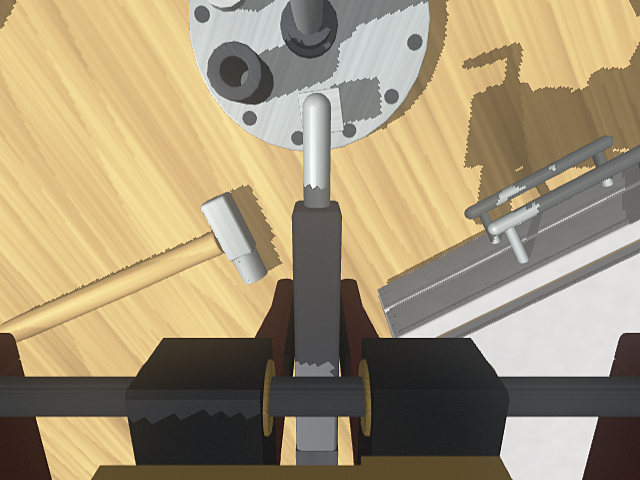

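```bash
python3 - <<'E'
from h import *
T,S=cam("top"),cam("side")
P=lambda C:C[0]@np.c_[C[1],C[2]]
for a,b in [((553,168),(480,418)),((578,325),(280,440)),((535,278),(342,414)),((524,225),(406,408))]:
    X=cv2.triangulatePoints(P(T),P(S),np.float64(a).reshape(2,1),np.float64(b).reshape(2,1)).ravel();X=X[:3]/X[3]
    print(X.round(3),proj(T,X).round(0),proj(S,X).round(0))
E
```

```text
[ 0.73  -0.548  0.106] [[553. 167.]] [[479. 418.]]
[ 0.392 -0.539  0.119] [[578. 325.]] [[280. 440.]]
[ 0.5   -0.486  0.086] [[535. 274.]] [[339. 414.]]
[ 0.619 -0.485  0.073] [[524. 221.]] [[403. 409.]]
```

```bash
python3 -m jog '[0.05,0.05,2,0,0,0,1,0.05,0.05,5,0,0,0,1,0.05,0.05,7,0,0,0,1,0.05,0.05,8.3,0,0,0,1,0.05,0.05,8.8,0,0,0,1,0.05,0.05,9.1,0,0,0,1,0.05,0.05,9.2,0,0,0,1,0.05,0.05,9.3,0,0,0,1,0.05,0.05,9.4,0,0,0,1,0.05,0.05,9.5,0,0,0,1,0.05,0.05,9.5,0,0,0,1,0.05,0.05,9.5,0,0,0,1]'
python3 -c "
from h import *
st();tip(.4259,-.3577,.071,60)
for i in range(3): read_camera('wrist');st()"
```

```text
time_s: 11.1
ee_pos: [0.3832, -0.4331, 0.2916]
tcp_rot: [0.0, 0.966, -0.259, 0.0]
force: [0.3, -0.7, -0.5]
opening: 0.0181
t 11.1 grasp [ 0.3833 -0.4332  0.1283] yaw -30.01 zax [ 5.e-04 -6.e-04 -1.e+00] F [ 0.31 -0.72 -0.5 ] T [-0.163 -0.029 -0.027] open 0.0181 j [-0.87  0.51  1.81  0.    0.83 -0.34]
shift [-0.08 -0.07  0.23] turn [ 0.02 -0.05 -0.01]
t 11.15 grasp [ 0.3833 -0.4332  0.1282] yaw -30.01 zax [ 5.e-04 -6.e-04 -1.e+00] F [ 0.76 -0.8  -0.4 ] T [-0.053  0.027 -0.095] open 0.0177 j [-0.87  0.51  1.81  0.    0.83 -0.34]
t 11.2 grasp [ 0.3833 -0.4332  0.1282] yaw -30.01 zax [ 4.e-04 -5.e-04 -1.e+00] F [-0.05 -0.34  0.36] T [-0.097 -0.026 -0.061] open 0.0177 j [-0.87  0.51  1.81 -0.    0.83 -0.34]
t 11.25 grasp [ 0.3832 -0.4331  0.1282] yaw -30.01 zax [ 3.e-04 -4.e-04 -1.e+00] F [ 1.2  -0.43  0.9 ] T [-0.126  0.044  0.043] open 0.0179 j [-0.87  0.51  1.81  0.    0.83 -0.34]
```

```bash
python3 -m jog '[0,-0.05,0.1,0,0,0,1,0,-0.05,0.2,0,0,0,1,0,-0.05,0.2,0,0,0,1,0,-0.05,0.2,0,0,0,1]'
python3 -c "
from h import *
for i in range(3): read_camera('wrist');st()"
python3 -m jog '[0,0,-1,0,0,0,1,0,0,-4,0,0,0,1,0,0,-8,0,0,0,1,0,0,-10,0,0,0,1,0,0,-10,0,0,0,1,0,0,-10,0,0,0,1]'
python3 -c "
from h import *
st();tip(.5132,-.2894,.168,60)"
```

```text
time_s: 11.65
ee_pos: [0.3834, -0.4326, 0.2893]
tcp_rot: [0.0, 0.966, -0.259, 0.0]
force: [0.1, -0.9, 1.3]
opening: 0.0177
t 11.7 grasp [ 0.3834 -0.4326  0.126 ] yaw -30.01 zax [ 1.e-04 -1.e-04 -1.e+00] F [-1.39 -0.85  1.04] T [-0.069  0.051 -0.027] open 0.0179 j [-0.87  0.51  1.81  0.    0.82 -0.34]
t 11.75 grasp [ 0.3835 -0.4326  0.1261] yaw -30.0 zax [ 1.e-04 -1.e-04 -1.e+00] F [-0.37  0.08  0.13] T [-0.125  0.023 -0.   ] open 0.0176 j [-0.87  0.51  1.81  0.    0.82 -0.34]
t 11.8 grasp [ 0.3834 -0.4326  0.126 ] yaw -30.01 zax [ 1.e-04 -1.e-04 -1.e+00] F [ 0.06 -0.61  0.81] T [-0.058  0.002 -0.026] open 0.0177 j [-0.87  0.51  1.81 -0.    0.82 -0.34]
time_s: 12.4
ee_pos: [0.3831, -0.4321, 0.389]
tcp_rot: [-0.0, 0.966, -0.259, -0.0]
force: [0.5, -1.0, -1.9]
opening: 0.018
t 12.4 grasp [ 0.3831 -0.4321  0.2257] yaw -29.99 zax [-2.e-04  2.e-04 -1.e+00] F [ 0.49 -0.95 -1.94] T [-0.109  0.13   0.042] open 0.018 j [-0.87  0.37  1.75 -0.    1.02 -0.34]
shift [  4.13 -10.26   0.27] turn [-0.    0.01  0.01]
```

```bash
python3 -m jog '[1,-2.5,0,0,0,0,1,2.5,-6,0,0,0,0,1,4.1,-10.2,0,0,0,0,1,4.1,-10.2,0,0,0,0,1,4.1,-10.2,0,0,0,0,1,4.1,-10.2,0,0,0,0,1,4.1,-10.2,0,0,0,0,1]'
python3 -c "
from h import *
st();tip(.5132,-.2894,.09,60)
cv2.imwrite('pics/w6.png',read_camera('wrist')[:,:,::-1]);print(proj(cam('wrist'),(.5132,-.2894,.09)))"
```

```text
time_s: 13.1
ee_pos: [0.4689, -0.3653, 0.3886]
tcp_rot: [-0.0, 0.966, -0.259, -0.001]
force: [-0.5, -0.1, -0.7]
opening: 0.0177
t 13.1 grasp [ 0.4687 -0.3652  0.2253] yaw -30.08 zax [-1.2e-03  7.0e-04 -1.0e+00] F [-0.54 -0.12 -0.67] T [-0.074  0.096 -0.031] open 0.0177 j [-0.68  0.4   1.71 -0.    1.03 -0.16]
shift [ 0.05 -0.18  8.03] turn [-0.    0.08 -0.08]
[[317.24666119 109.51220999]]
```

View pics/w6.png

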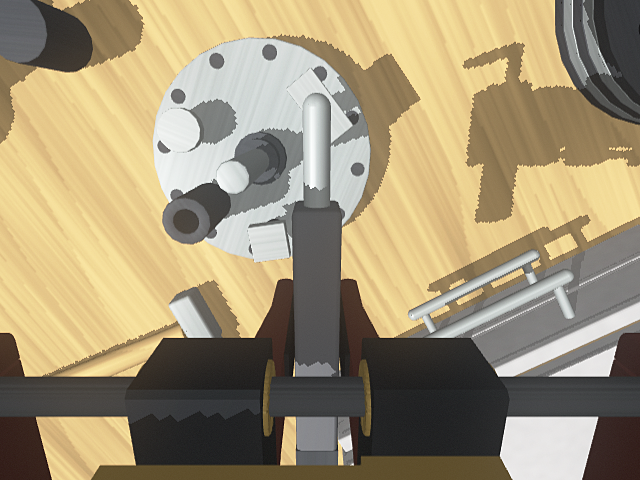

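```bash
python3 -m jog '[0.05,-0.15,2,0,0,0,1,0.05,-0.15,4.5,0,0,0,1,0.05,-0.15,6,0,0,0,1,0.05,-0.15,7.1,0,0,0,1,0.05,-0.15,7.6,0,0,0,1,0.05,-0.15,7.9,0,0,0,1,0.05,-0.15,8.1,0,0,0,1,0.05,-0.15,8.2,0,0,0,1,0.05,-0.15,8.3,0,0,0,1,0.05,-0.15,8.4,0,0,0,1,0.05,-0.15,8.5,0,0,0,1,0.05,-0.15,8.5,0,0,0,1]'
python3 -c "
from h import *
for i in range(3): read_camera('wrist');st()
tip(.5132,-.2894,.086,60)"
```

```text
time_s: 14.35
ee_pos: [0.4712, -0.3638, 0.3045]
tcp_rot: [0.0, 0.966, -0.259, 0.0]
force: [0.1, -1.7, 0.2]
opening: 0.0178
t 14.4 grasp [ 0.4713 -0.3639  0.1413] yaw -30.01 zax [ 6.e-04 -5.e-04 -1.e+00] F [-0.51 -0.59  1.39] T [-0.104  0.016 -0.055] open 0.018 j [-0.68  0.51  1.76 -0.    0.87 -0.15]
t 14.45 grasp [ 0.4713 -0.3639  0.1413] yaw -30.01 zax [ 6.e-04 -5.e-04 -1.e+00] F [-0.66 -0.48  1.11] T [-0.068  0.039 -0.032] open 0.0177 j [-0.68  0.51  1.76 -0.    0.87 -0.15]
t 14.5 grasp [ 0.4713 -0.3639  0.1412] yaw -30.01 zax [ 6.e-04 -5.e-04 -1.e+00] F [-0.12 -1.64  0.98] T [-0.093  0.026 -0.054] open 0.0177 j [-0.68  0.51  1.76  0.    0.87 -0.15]
shift [-0.08  0.06  0.02] turn [ 0.01 -0.04 -0.01]
```

```bash
python3 -m jog '[0,0,0,0,0,0,1,0,0,0,0,0,0,1,0,0,-1,0,0,0,1,0,0,-4,0,0,0,1,0,0,-8,0,0,0,1,0,0,-9,0,0,0,1,0,0,-9,0,0,0,1,0,0,-9,0,0,0,1]'
python3 -c "
from h import *
st();go(.568,-.0298,.23,-56.4)"
```

```text
time_s: 15.3
ee_pos: [0.4706, -0.3632, 0.3932]
tcp_rot: [-0.0, 0.966, -0.259, -0.001]
force: [-0.4, 0.7, -2.3]
opening: 0.0177
t 15.3 grasp [ 0.4704 -0.363   0.2299] yaw -30.0 zax [-0.0014  0.0011 -1.    ] F [-0.38  0.73 -2.34] T [-0.069  0.14   0.001] open 0.0177 j [-0.68  0.39  1.71 -0.    1.04 -0.15]
shift [-8.230e+00 -3.374e+01  1.000e-02] turn [1.00e-02 1.00e-01 2.64e+01]
```

```bash
python3 -m jog '[-0.7,-3,0,0,0,3,1,-2,-8,0,0,0,7,1,-3.5,-14,0,0,0,11,1,-5,-20,0,0,0,16,1,-6.3,-26,0,0,0,20,1,-7.6,-31,0,0,0,24,1,-8.2,-33.7,0,0,0,26.4,1,-8.2,-33.7,0,0,0,26.4,1,-8.2,-33.7,0,0,0,26.4,1,-8.2,-33.7,0,0,0,26.4,1,-8.2,-33.7,0,0,0,26.4,1]'
python3 -c "
from h import *
st();go(.5679,-.0298,.12,-56.4)
cv2.imwrite('pics/w7.png',read_camera('wrist')[:,:,::-1])"
```

```text
time_s: 16.4
ee_pos: [0.5681, -0.0321, 0.3935]
tcp_rot: [0.0, 0.881, -0.473, -0.001]
force: [-0.3, -0.5, -1.2]
opening: 0.0176
t 16.4 grasp [ 0.5678 -0.0322  0.2302] yaw -56.47 zax [-1.6e-03 -2.0e-04 -1.0e+00] F [-0.34 -0.47 -1.16] T [-0.049  0.151 -0.002] open 0.0176 j [-0.08  0.36  1.76 -0.    1.02  0.91]
shift [-0.2  -0.13 11.02] turn [ 0.09  0.04 -0.07]
```

View pics/w7.png

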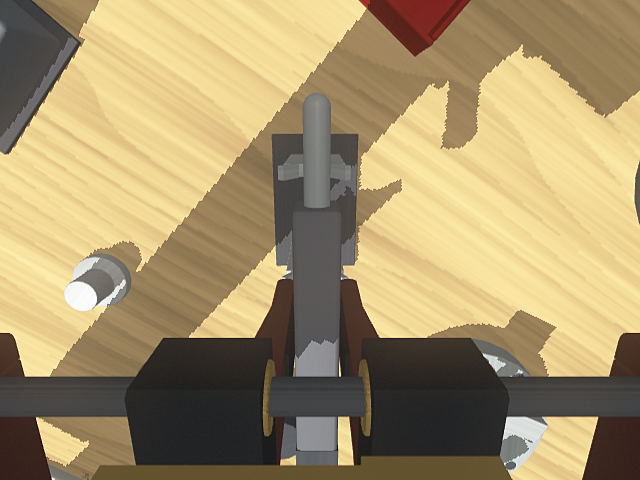

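```bash
python3 -m jog '[-0.1,-0.1,2,0,0,0,1,-0.18,-0.12,6,0,0,0,1,-0.18,-0.12,9,0,0,0,1,-0.18,-0.12,10.5,0,0,0,1,-0.18,-0.12,10.5,0,0,0,1,-0.18,-0.12,10.5,0,0,0,1]'
python3 -c "
from h import *
st();go(.5679,-.0298,.0998,-56.4)"
```

```text
time_s: 17.05
ee_pos: [0.5691, -0.0293, 0.29]
tcp_rot: [-0.0, 0.881, -0.473, 0.0]
force: [0.3, 0.5, -1.5]
opening: 0.0176
t 17.05 grasp [ 0.5692 -0.0293  0.1267] yaw -56.45 zax [ 9.e-04 -1.e-04 -1.e+00] F [ 0.33  0.48 -1.47] T [-0.05   0.084 -0.024] open 0.0176 j [-0.07  0.5   1.83 -0.    0.81  0.91]
shift [-0.02  0.13  2.69] turn [-0.04 -0.03 -0.05]
```

```bash
python3 -m jog '[0,0.1,0.8,0,0,0,1,0,0.1,1.5,0,0,0,1,0,0.1,2.1,0,0,0,1,0,0.1,2.5,0,0,0,1,0,0.1,2.65,0,0,0,1,0,0.1,2.65,0,0,0,1,0,0.1,2.65,0,0,0,1]'
python3 -c "
from h import *
st();go(.5679,-.0298,.0996,-56.4)"
```

```text
time_s: 17.75
ee_pos: [0.5678, -0.0291, 0.2628]
tcp_rot: [-0.0, 0.881, -0.473, 0.0]
force: [-0.1, -0.2, -1.4]
opening: 0.0176
t 17.75 grasp [ 0.5679 -0.0291  0.0995] yaw -56.4 zax [ 3.e-04 -0.e+00 -1.e+00] F [-0.07 -0.2  -1.42] T [-0.092  0.131 -0.025] open 0.0176 j [-0.07  0.54  1.84 -0.    0.76  0.91]
shift [ 0.06  0.03 -0.01] turn [-0.01 -0.01  0.  ]
```

```bash
python3 -m jog '[0,0,0.05,0,0,0,-1,0,0,0.05,0,0,0,-1,0,0,0.05,0,0,0,-1,0,0,0.05,0,0,0,-1,0,0,0.05,0,0,0,-1,0,0,0.05,0,0,0,-1,0,0,0.05,0,0,0,-1,0,0,0.05,0,0,0,-1,0,0,0.05,0,0,0,-1,0,0,0.05,0,0,0,-1,0,0,0.05,0,0,0,-1,0,0,0.05,0,0,0,-1]'
python3 -m jog '[0,0,0,0,0,0,-1,0,0,-2,0,0,0,-1,0,0,-5,0,0,0,-1,0,0,-9,0,0,0,-1,0,0,-13,0,0,0,-1,0,0,-13,0,0,0,-1,0,0,-13,0,0,0,-1]'
python3 -c "
from h import *
st()
cv2.imwrite('pics/w8.png',read_camera('wrist')[:,:,::-1])
o=manip.observe();C=cam('wrist',o);T=pose(.5684,-.0294,np.radians(34))
print(proj(C,T([[.05,0,.111],[-.07,0,.111],[.085,0,.105]])).round(1))"
```

```text
time_s: 18.95
ee_pos: [0.5678, -0.0292, 0.2623]
tcp_rot: [0.0, 0.881, -0.473, -0.0]
force: [-1.1, 0.0, 0.1]
opening: 0.0881
time_s: 19.65
ee_pos: [0.5678, -0.0292, 0.3931]
tcp_rot: [-0.0, 0.881, -0.473, 0.001]
force: [0.6, 0.4, -0.3]
opening: 0.0877
t 19.65 grasp [ 0.5681 -0.0292  0.2298] yaw -56.4 zax [ 2.1e-03 -2.0e-04 -1.0e+00] F [ 0.6   0.4  -0.33] T [-0.067  0.074  0.04 ] open 0.0877 j [-0.07  0.35  1.77 -0.    1.02  0.91]
[[317.6 166.7]
 [318.6 324.9]
 [317.3 112.3]]
```

View pics/w8.png

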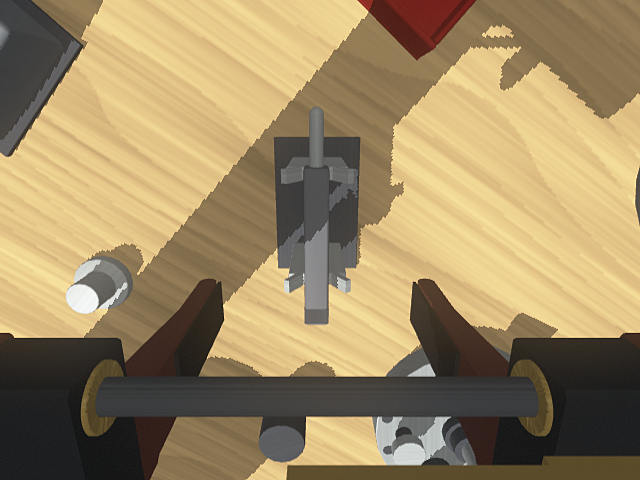

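```bash
python3 -c "
from h import *
go(.441,.355,.23,43)"
```

```text
shift [-38.99 -10.73  -0.14] turn [ 0.00e+00  3.00e-02 -9.94e+01]
```

```bash
python3 -m jog '[-39,-10.7,0,0,0,-99.4,-1,-39,-10.7,0,0,0,-99.4,-1,-39,-10.7,0,0,0,-99.4,-1,-39,-10.7,0,0,0,-99.4,-1,-39,-10.7,0,0,0,-99.4,-1,-39,-10.7,0,0,0,-99.4,-1,-39,-10.7,0,0,0,-99.4,-1,-39,-10.7,0,0,0,-99.4,-1,-39,-10.7,0,0,0,-99.4,-1,-39,-10.7,0,0,0,-99.4,-1,-39,-10.7,0,0,0,-99.4,-1,-39,-10.7,0,0,0,-99.4,-1]'
python3 -m jog '[0,0,0,0,0,0,-1,0,0,0,0,0,0,-1]'
python3 -c "
from h import *
st();go(.441,.355,.23,43)
o=manip.observe();C=cam('wrist',o);np.save('o2.npy',o,allow_pickle=True)
cv2.imwrite('pics/w9.png',read_camera('wrist')[:,:,::-1])
print(proj(C,[(.441,.355,.142),(.502,.29,.086)]).round(1))"
```

```text
time_s: 20.9
ee_pos: [0.4404, 0.3548, 0.39]
tcp_rot: [0.001, 0.929, 0.369, -0.002]
force: [0.9, 0.5, 0.2]
opening: 0.0878
time_s: 21.1
ee_pos: [0.4408, 0.3547, 0.3909]
tcp_rot: [0.0, 0.931, 0.365, -0.001]
force: [0.4, 0.1, -0.2]
opening: 0.0879
t 21.1 grasp [0.4405 0.3544 0.2276] yaw 42.85 zax [-0.0019 -0.0015 -1.    ] F [ 0.45  0.06 -0.22] T [-0.007  0.024  0.01 ] open 0.0879 j [ 0.66  0.35  1.77  0.    1.02 -0.09]
shift [ 0.04 -0.01 -0.24] turn [-0.01  0.14 -0.15]
[[317.3 253.1]
 [317.9 331.1]]
```

View pics/w9.png

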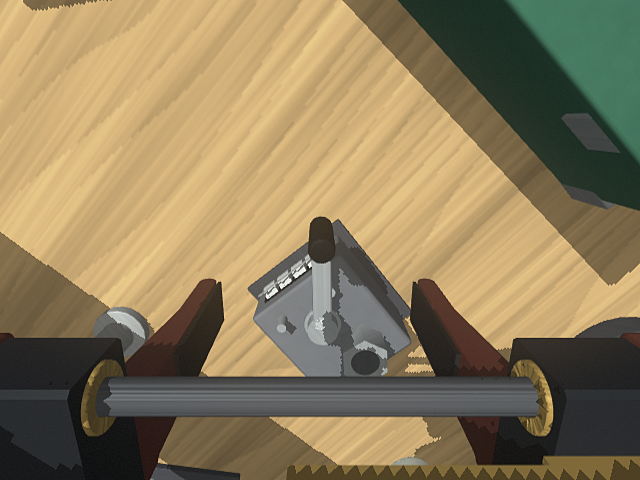

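```bash
python3 - <<'E'
from h import *
o=np.load("o2.npy",allow_pickle=True).item();C=cam("wrist",o)
p=ray(C,321,250,.142);b=ray(C,321,328,.086);d=p-b
print(p,b,np.degrees(np.arctan2(d[1],d[0])),np.hypot(*d[:2]))
S=cam("side")
for q in((185,172),(310,158)): print(q,ray(S,*q,0))
for q in((178,138),(308,130),(305,108)):
  for z in(.08,.12): print(q,z,ray(S,*q,z))
T=cam("top")
for q in((75,245),(62,440),(40,237)):
  for z in(0,.12,.2): print('top',q,z,ray(T,*q,z))
E
```

```text
[0.44131331 0.35807779 0.142     ] [0.50189053 0.29397198 0.086     ] 133.3789382589862 0.0881995094069632
(185, 172) [0.20581994 0.56235936 0.        ]
(310, 158) [0.62335318 0.59080935 0.        ]
(178, 138) 0.08 [0.1925909  0.64935834 0.08      ]
(178, 138) 0.12 [0.20067522 0.56719568 0.12      ]
(308, 130) 0.08 [0.62486727 0.6412124  0.08      ]
(308, 130) 0.12 [0.61206324 0.55944337 0.12      ]
(305, 108) 0.08 [0.64256185 0.82236959 0.08      ]
(305, 108) 0.12 [0.62890279 0.73184673 0.12      ]
top (75, 245) 0 [0.62173455 0.53850642 0.        ]
top (75, 245) 0.12 [0.59531131 0.47151515 0.12      ]
top (75, 245) 0.2 [0.57769582 0.42685429 0.2       ]
top (62, 440) 0 [0.1939211  0.53513984 0.        ]
top (62, 440) 0.12 [0.21853942 0.46855022 0.12      ]
top (62, 440) 0.2 [0.23495164 0.42415714 0.2       ]
top (40, 237) 0 [0.64445892 0.62284853 0.        ]
top (40, 237) 0.12 [0.61532449 0.54579456 0.12      ]
top (40, 237) 0.2 [0.59590153 0.49442525 0.2       ]
```

```bash
python3 -c "
from h import *
go(.441,.357,.123,43.3)"
```

```text
shift [ 0.18 -0.16 10.49] turn [-0.01  0.11 -0.43]
```

```bash
python3 -m jog '[0.18,-0.16,1,0,0,-0.4,-1,0.18,-0.16,4,0,0,-0.4,-1,0.18,-0.16,7,0,0,-0.4,-1,0.18,-0.16,9,0,0,-0.4,-1,0.18,-0.16,10.3,0,0,-0.4,-1,0.18,-0.16,10.3,0,0,-0.4,0.35,0.18,-0.16,10.3,0,0,-0.4,0.35,0.18,-0.16,10.3,0,0,-0.4,0.35,0.18,-0.16,10.3,0,0,-0.4,0.35,0.18,-0.16,10.3,0,0,-0.4,0.35,0.18,-0.16,10.3,0,0,-0.4,0.35,0.18,-0.16,10.3,0,0,-0.4,0.35]'
python3 -m jog '[0,0,0,0,0,0,0.35,0,0,0,0,0,0,0.35,0,0,0,0,0,0,0.35]'
python3 -c "
from h import *
st();go(.441,.357,.123,43.3)
cv2.imwrite('pics/w10.png',read_camera('wrist')[:,:,::-1])"
```

```text
time_s: 22.35
ee_pos: [0.4413, 0.3573, 0.2896]
tcp_rot: [-0.0, 0.929, 0.37, 0.0]
force: [0.9, -0.7, -0.4]
opening: 0.0352
time_s: 22.65
ee_pos: [0.4413, 0.3573, 0.2892]
tcp_rot: [0.0, 0.929, 0.37, -0.0]
force: [1.5, -0.2, 0.0]
opening: 0.0287
t 22.65 grasp [0.4413 0.3573 0.1259] yaw 43.4 zax [-1.e-04 -0.e+00 -1.e+00] F [ 1.52 -0.17  0.  ] T [-0.015 -0.     0.026] open 0.0287 j [ 0.66  0.5   1.83  0.    0.81 -0.1 ]
shift [-0.04  0.    0.29] turn [-0.   0.   0.1]
```

View pics/w10.png

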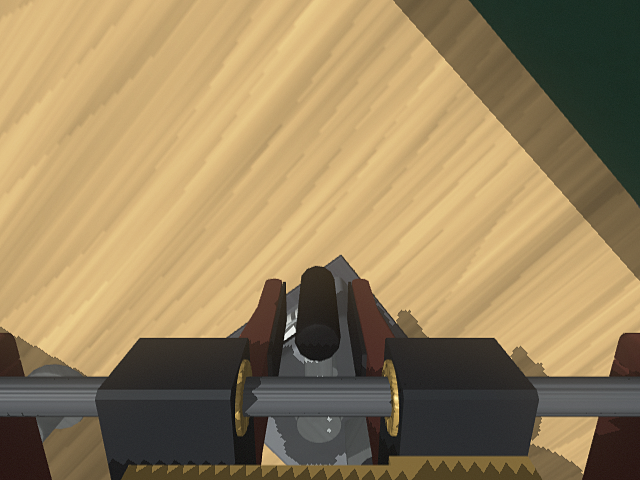

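```bash
python3 -m jog '[-0.62,0.02,0,0,0,-4,0.35,-1.55,0.14,0,0,0,-10,0.35,-2.77,0.44,0,0,0,-18,0.35,-3.92,0.91,0,0,0,-26,0.35,-5.0,1.53,0,0,0,-34,0.35,-5.99,2.3,0,0,0,-42,0.35,-6.86,3.2,0,0,0,-50,0.35,-7.59,4.21,0,0,0,-58,0.35,-8.18,5.31,0,0,0,-66,0.35,-8.51,6.18,0,0,0,-72,0.35,-8.72,6.94,0,0,0,-77,0.35,-8.72,6.94,0,0,0,-77,0.35]'
python3 -m jog '[0,0,0,0,0,0,0.35,0,0,0,0,0,0,0.35,0,0,0,0,0,0,0.35]'
python3 -c "
from h import *
st();o=manip.observe()
g=o['ee_pos']-[.502,.2925,0];print(np.degrees(np.arctan2(g[1],g[0]))%360-133.3,np.hypot(*g[:2]))
cv2.imwrite('pics/w11.png',read_camera('wrist')[:,:,::-1]);
for i in range(2): read_camera('wrist');st()"
```

```text
time_s: 23.9
ee_pos: [0.4256, 0.2468, 0.2894]
tcp_rot: [-0.0, 0.497, 0.868, 0.0]
force: [-4.1, 3.6, 2.9]
opening: 0.0288
time_s: 24.2
ee_pos: [0.4253, 0.2476, 0.2894]
tcp_rot: [-0.0, 0.498, 0.867, 0.0]
force: [-3.4, 4.1, 3.0]
opening: 0.0284
t 24.2 grasp [0.4253 0.2477 0.1261] yaw 120.24 zax [-4.e-04  9.e-04 -1.e+00] F [-3.45  4.13  2.98] T [ 0.834  0.584 -0.005] open 0.0284 j [ 0.5   0.41  2.    0.    0.73 -1.6 ]
77.06497122416755 0.08886862536138662
t 24.3 grasp [0.4252 0.2477 0.1261] yaw 120.24 zax [-4.e-04  9.e-04 -1.e+00] F [-3.57  4.67  2.66] T [ 0.813  0.577 -0.053] open 0.0289 j [ 0.5   0.41  2.    0.    0.73 -1.6 ]
t 24.35 grasp [0.4252 0.2477 0.1262] yaw 120.24 zax [-3.e-04  8.e-04 -1.e+00] F [-3.73  4.24  2.89] T [ 0.789  0.592 -0.007] open 0.0283 j [ 0.5   0.41  2.    0.    0.73 -1.6 ]
```

```bash
python3 -m jog '[0,0,0,0,0,0,0.35,0,0,0,0,0,0,0.35,0,0,-2,0,0,0,0.35,0,0,-6,0,0,0,0.35,0,0,-11,0,0,0,0.35,0,0,-15,0,0,0,0,0,0,-15,0,0,0,0,0,0,-15,0,0,0,0,0,0,-15,0,0,0,0,0,0,-15,0,0,0,0]'
python3 - <<'E'
from h import *
st();o=manip.observe();C=cam('wrist',o)
im=read_camera('wrist');T=read_camera('top');S=read_camera('side')
cv2.imwrite('pics/w12.png',im[:,:,::-1]);cv2.imwrite('pics/t12.png',T[:,:,::-1]);cv2.imwrite('pics/s12.png',S[:,:,::-1])
for n,I in(('top',T),('side',S)):
    c=cam(n);A=cv2.imread(f'pics/{n}0.png')[:,:,::-1]
    for nm,X in dict(post=(.441,.357,.135),probe=(.5684,-.0294,.105),tipend=(.637,.017,.1),nut=(.535,.275,.08),bush=(.391,-.309,.09),hub=(.381,.107,.03),slug=(.354,-.129,.04)).items():
        u,v=proj(c,X)[0].astype(int);print(n,nm,(u,v),np.abs(A[v-5:v+6,u-5:u+6].astype(int)-I[v-5:v+6,u-5:u+6]).mean().round(1))
E
```

```text
time_s: 25.35
ee_pos: [0.4252, 0.2468, 0.4376]
tcp_rot: [-0.001, 0.497, 0.868, -0.001]
force: [-0.4, -0.5, -0.6]
opening: 0.0436
t 25.35 grasp [0.4248 0.2465 0.2743] yaw 120.37 zax [-0.0028 -0.0016 -1.    ] F [-0.4  -0.54 -0.63] T [ 0.11  -0.033 -0.007] open 0.0436 j [ 0.5   0.19  1.89 -0.    1.07 -1.6 ]
top post (np.int64(123), np.int64(318)) 39.1
top probe (np.int64(317), np.int64(249)) 23.8
top tipend (np.int64(294), np.int64(219)) 44.7
top nut (np.int64(175), np.int64(272)) 18.2
top bush (np.int64(457), np.int64(330)) 1.7
top hub (np.int64(258), np.int64(343)) 24.8
top slug (np.int64(367), np.int64(351)) 2.0
side post (np.int64(260), np.int64(160)) 3.1
side probe (np.int64(328), np.int64(244)) 20.1
side tipend (np.int64(352), np.int64(232)) 24.0
side nut (np.int64(297), np.int64(188)) 2.7
side bush (np.int64(266), np.int64(345)) 2.5
side hub (np.int64(248), np.int64(243)) 6.4
side slug (np.int64(243), np.int64(303)) 2.6
```

```bash
python3 -c "
from h import *
go(.2677,.5645,.2415,64.6)"
```

```text
shift [35.38  2.46  3.33] turn [-0.11  0.06 55.78]
```

```bash
python3 -m jog '[4,0.3,0,0,0,6,-1,8,0.6,0,0,0,14,-1,12,0.9,0.5,0,0,22,-1,16.5,1.2,1,0,0,30,-1,21,1.5,1.5,0,0,38,-1,26,1.8,2,0,0,46,-1,31,2.1,3,0,0,52,-1,35.4,2.45,3.3,0,0,55.8,-1,35.4,2.45,3.3,0,0,55.8,-1,35.4,2.45,3.3,0,0,55.8,-1,35.4,2.45,3.3,0,0,55.8,-1,35.4,2.45,3.3,0,0,55.8,-1]'
python3 - <<'E'
from h import *
st()
for n in('top','side'):
    I=read_camera(n);cv2.imwrite(f'pics/{n}9.png',I[:,:,::-1])
    c=cam(n);A=cv2.imread(f'pics/{n}0.png')[:,:,::-1]
    D=np.abs(A.astype(int)-I).max(2)
    for nm,X in dict(post=(.441,.357,.135),probe=(.5684,-.0294,.105),tipend=(.637,.017,.1),nut=(.535,.275,.08),bush=(.391,-.309,.09),hub=(.381,.107,.03),slug=(.354,-.129,.04)).items():
        u,v=proj(c,X)[0].astype(int);print(n,nm,(int(u),int(v)),D[v-9:v+10,u-9:u+10].mean().round(1),(D[v-9:v+10,u-9:u+10]>40).sum())
    m=(D>40).astype(np.uint8);k,_,s,cc=cv2.connectedComponentsWithStats(m)
    print([s[i].tolist() for i in range(1,k) if s[i][4]>12])
E
```

```text
time_s: 26.7
ee_pos: [0.2684, 0.5636, 0.4063]
tcp_rot: [0.0, 0.846, 0.534, -0.0]
force: [0.6, 0.0, 0.8]
opening: 0.0875
t 26.7 grasp [0.2684 0.5635 0.243 ] yaw 64.53 zax [-1.e-04 -5.e-04 -1.e+00] F [0.62 0.03 0.82] T [-0.073  0.004 -0.043] open 0.0875 j [ 1.11  0.42  1.63 -0.    1.09 -0.02]
top post (123, 318) 0.9 0
top probe (317, 249) 2.2 0
top tipend (294, 219) 5.5 16
top nut (175, 272) 0.7 0
top bush (457, 330) 0.9 0
top hub (258, 343) 0.8 0
top slug (367, 351) 0.8 0
[[163, 180, 13, 7, 16], [111, 254, 23, 5, 27], [228, 255, 4, 16, 17], [117, 277, 11, 6, 18], [88, 294, 12, 6, 13]]
side post (260, 160) 3.9 0
side probe (328, 244) 4.0 0
side tipend (352, 232) 3.8 1
side nut (297, 188) 3.3 1
side bush (266, 345) 3.3 0
side hub (248, 243) 2.7 0
side slug (243, 303) 3.5 0
[]
```

Both views match the start pictures, apart from a 16-pixel difference at the probe's neck that is below 1–2 mm. The lever is home and nothing else has moved, so I'm handing in.

```bash
python3 -c "
from rig import job
print(job.finish_job())"
```

```text
the job is handed in; nothing more can be done
None
```

The job is done and handed in at about 27 s of the 72 s allowed; `finish_job()` reports no verdict.

**Feet:** I took the probe from its cradle and pressed the round, then the square, then the oblong foot. Each went down about 4 mm, with roughly 2.5–3.5 N on it by the wrist force. That reading is noisy by about 1 N, but the spring data give a similar figure.

**Cradle:** I laid the probe back where I had gripped it and let go. The picture taken straight afterwards showed it home within about 1–2 mm.

**Lever:** I swung it with the part-closed fingers around its post. The tool reached about 77° and the force levelled at about 5.6 N, which matches the stop, so I put the lever near 1.29 rad. I held it for more than 0.5 s, then lifted the fingers clear so that it sprang home.

**Last checks:**
- **Start and end pictures:** with the arm back at its start pose and touching nothing, I compared the top and side views with those from the start. Lever post, probe handle, nut, bush, hub and slug matched. The bottle and bin were covered only by the whole-picture comparison, which showed only specks: the largest was 27 pixels in the top view, with none above 12 in the side view.
- **One small difference:** a 16-pixel patch at the probe's neck in the top view, which I put at 1–2 mm at most.
- **Not seen:** the picture of the lever at its stop could not be viewed because the 12-picture limit was reached. That step rests on the force and the geometry.

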